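# Clamp a tub of scallops in the banding fixture

### The arm

A 7-joint arm with a two-finger parallel gripper is mounted at the origin on the work surface. World frame = base frame: x ahead of the robot, y to its left, z up, the work surface at z = 0. Lengths are in m, angles in rad, forces in N, time in s.
With the tool pointing down it reaches from about 0.425 to 0.925 m from the base axis. Payload 6.8 kg.
Tool frame: the origin (TCP) lies at the very end of the fingers, on their centre line; the grasp point (between the pads) lies 19 mm behind it; z points along the fingers, x is the direction in which the jaws open and shut, and the axes are right-handed (so a half turn about z gives the same grasp; the last joint's range is limited). The gripper opens to 85 mm and grips with 20 to 120 N. Pads are 22 mm wide; open, the fingers measure 114 mm over their backs; the gripper's body (76 mm by 85 mm) begins 54 mm behind the grasp point. The pads swing forward as they close: fully open they stand 13 mm farther back than shut.
Start: joints at [1.112, 0.477, 0.022, 1.555, -0.011, 1.109, -0.083], TCP at [0.232, -0.634, 0.231] pointing down, gripper open.
Joint ranges: [-2.96, 2.96], [-0.34, 2.1], [-1.41, 1.46], [0.24, 2.44], [-1.37, 4.51], [0.17, 1.92], [-2.96, 2.96]. Speed limits (rad/s): [2.39, 2.39, 3.14, 3.14, 3.14, 3.14, 3.14].

### API

Orientations are given as a rotation vector (axis times angle).
In Python, from bench import get_obs, imaging, hand_in gives the robot as it stands.
- The arm moves only by the tool send_rows, never from a script. Its argument "motion" is a list of rows, each an object with "dp": the shift along the world's x, y, z in m, a list of three; "rot": the turn, a rotation vector about the world's x, y, z in rad, a list of three; "grip": the finger opening in m, from 0 to 0.0854. In form: [{"dp": [dx, dy, dz], "rot": [ax, ay, az], "grip": grip}, ...]. A call has 1 to 20 rows; each row shifts and turns the pose as measured when the row begins; what a row does not reach is not made up. A row lasts 1/8 s, in which the tool goes at most 62.5 mm and 10.7 degrees, less where a joint would pass 70% of its speed; a pose out of reach is approached as far as the arm can. A call is refused whole if a number of a shift passes 0.0625 or a number of a turn 0.188, either way. A call with a gripper value outside its range is refused whole. The fingers move at their own pace and stop on an object; "grip_force" is the grip in N (left out, the last holds). Time passes only in rows, so rows that do not move let the fingers close. It gives the time, the measured TCP pose, the force and the opening at its end, in the units of the state.
- get_obs(): the state, without advancing time (a new reading comes with each control period).
- imaging.grab_frame(name): name is "scene" or "top" or "wrist"; returns a dict with "img" (420x560x3 uint8, red, green, blue), "fx", "fy", "cx", "cy" (pixels), "R" (3x3) and "t" (3): a world point X has camera coordinates R X + t. Camera axes: x right, y down, z forward; pixel columns grow to the right and rows downward; lengths in m; the calibration is good to about 2 mm. A picture is of the moment at which its call begins. There is no depth.
- hand_in(): hands the job in, once; it reports no verdict.
The state is a dict: "clock": time; "joints": joint angles; "qvel": joint speeds; "tau": joint torques, N m; "tcp_pos": TCP position; "orientation": TCP orientation; "contact_force": force on the tool from outside, world axes, zero at the start; "moment": the same for the moment, N m; "grip_width": finger opening in m.
Only numpy, scipy, OpenCV 4.12 (cv2) and the standard library are available. Lean on these libraries where they do the work, as an engineer would, in place of code of your own. Each camera call takes 0.05 s, during which the arm holds its last target. There are 200 camera calls.

### The job

Get the tub of scallops in the banding fixture ready for its band: push the blue-lidded tub along its guides, without lifting it, until it is fully home against the back stop. Then push the clamp's red-knobbed lever over past its centre so that it snaps across and the rubber foot stays down on the lid. Leave everything else on the counter where it is.

Things in the scene. Friction and masses are not known exactly. Their poses are not given: they have to be found in the camera images.
- fixture: Banding fixture fixed to the counter, open end towards the robot, turned up to 0.35 rad either way. Aluminium base plate 8 mm thick, x = -150 to 120, y = -75 to 125 mm, with two guide rails and a back stop. Origin on the counter surface, under the tub's centre when the tub is home; x runs along the guides to the back stop, y to the side that bears the clamp, z up.
- stop (a point): Middle of the front face of the white back stop, at the fixture's x = 60, y = 0 mm, 30 mm above the counter; the stop is 120 mm wide, its top 53 mm above the counter. Two white guide rails lead up to it from x = -110 mm: inner faces at y = +48 and -48 mm, 12 mm thick, tops 30 mm above the counter.
- tub_center (a point): Centre of the loose tub of scallops: clear box with a blue lid, 120 (x, along the guides) x 90 x 66 mm high, the point 33 mm above its underside. Below the 12 mm thick lid it is 116 x 86 mm. 0.3 to 0.65 kg. Stands on the base plate between the rails (3 mm play each side), 25 to 60 mm short of the back stop. Home: this point at the fixture's x = 0.
- clamp (a joint): Toggle clamp lever, hinge about the fixture's x, rad. 0: open, knob leaning 0.5 rad outward (+y), rubber-footed arm raised. Grows as the knob is pushed inward (-y, over the tub) and the arm comes down. Upright at 0.5; a spring drives it from there to either end, so past 0.5 it snaps over by itself. Clamped: 0.94 to 1.0, foot on the lid. The knob takes 2 to 3 N at first, less towards upright.
- knob (a point): Centre of the red ball knob, 30 mm across, on top of the clamp's round steel lever (12 mm thick), 120 mm from the pivot. With the lever open it is about 180 mm above the counter, at the top of its swing 195 mm.
- pivot (a point): The clamp's pivot, on the fixture at x = 20, y = 90 mm, 75 mm above the counter, between two steel cheeks (x = 1 to 39 mm, 26 mm wide in y, tops 93 mm above the counter). Its arm reaches about 70 mm from here: open, it stands up at the tub's edge, to some 150 mm above the counter; clamped, it lies level across the lid.
- spare_tub: A second tub of the same size with a white lid, standing on the counter away from the fixture. To be left alone. Origin at the centre of its underside.
- band_roll: Roll of orange band, lying flat, 72 mm across, 30 mm high, on the counter on the fixture's -y side. To be left alone. Origin at the centre of its underside.
- soy_bottle: Small amber bottle with a red cap, 52 mm across, 130 mm high, standing on the fixture's -y side. To be left alone. Origin at the centre of its underside.
- shell_a: Cream scallop shell, 72 mm across, 15 mm high, lying on the counter behind the back stop. To be left alone. Origin at the centre of its underside.
- shell_b: Pinkish scallop shell, 72 mm across, 15 mm high, lying on the counter on the robot's left. To be left alone. Origin at the centre of its underside.
- cup: Blue ceramic cup, 68 mm across, 70 mm high, standing on the robot's left. To be left alone. Origin at the centre of its underside.
- brush: Cleaning brush with a wooden handle, about 200 mm long and 20 mm thick, lying on the counter on the robot's left. To be left alone. Origin under its middle.

How it is judged:
On the way, in this order (a step that is already met when the one before it is completed fails the run):
1. the tub is pushed home against the back stop, the clamp still open (x of tub_center in the frame of fixture above -0.004 m and angle between tub_center's own z axis and vertical below 0.08 rad and height (world z) of tub_center below 0.047 m and value of joint clamp below 0.3 rad), for 0.2 s.
2. the clamp lever is flipped over and has snapped down (value of joint clamp above 0.9 rad and x of tub_center in the frame of fixture above -0.005 m), for 0.2 s.
At the end, for the whole second after the job is handed in: The tub stands flat on the fixture's plate within 5 mm of its home against the back stop, and the clamp lever is snapped over (joint above 0.9 rad) and at rest with its foot on the lid (all of step 2 and angle between tub_center's own z axis and vertical below 0.08 rad and height (world z) of tub_center below 0.047 m and velocity of joint clamp below 0.1 rad/s); the robot touches nothing.
It fails at once if the tub is lifted (12 mm or more) or tipped (over 0.25 rad) (height (world z) of tub_center above 0.053 m or angle between tub_center's own z axis and vertical above 0.25 rad).
It fails at once if the clamp is thrown while the tub is more than 12 mm short of home (value of joint clamp above 0.6 rad and not (x of tub_center in the frame of fixture above -0.012 m)).
It fails at once if a bystander is moved more than 30 mm (distance of any of spare_tub, band_roll, soy_bottle, shell_a, shell_b, cup, brush from where it was at the start of the episode above 0.03 m).
It also fails if it takes over 38 s, if anything falls off the work surface, if the arm or the gripper's body presses on something with over 40 N, if the wrist force passes 120 N, or if a joint passes its speed limit or range.

## Working session

There is one attempt and no reset: what is moved stays moved. The work goes in short steps, Python scripts to look and compute and a tool call to move; the robot and the scene stay as the last step left them, time stands still between calls to the robot, and variables do not carry over. Pictures are saved under pics/ and viewed, about 8 in all and at most 12, crops included, and the job is handed in when it is done.

Besides the shell and the picture viewer there is one more tool, called after "Call:" in YAML: its name, and indented under it one key for each argument. send_rows: Moves the arm, as the interface text tells. Its arguments: {"type":"object","properties":{"motion":{"type":"array","items":{"type":"object","properties":{"dp":{"type":"array","items":{"type":"number"}},"rot":{"type":"array","items":{"type":"number"}},"grip":{"type":"number"}}}},"grip_force":{"type":"number"}},"required":["motion"]}

```bash
mkdir -p pics; cat > h.py <<'E'
import numpy as np,cv2
from bench import get_obs,imaging,hand_in
def grab(n,save=None):
    f=imaging.grab_frame(n)
    if save: cv2.imwrite(f'pics/{save}.png',cv2.cvtColor(f['img'],cv2.COLOR_RGB2BGR))
    return f
def cast(f,u,v,z):
    R=np.array(f['R']);t=np.array(f['t']);c=-R.T@t
    d=R.T@np.array([(u-f['cx'])/f['fx'],(v-f['cy'])/f['fy'],1])
    return c+d*(z-c[2])/d[2]
def proj(f,X):
    p=np.array(f['R'])@X+np.array(f['t']);return f['fx']*p[0]/p[2]+f['cx'],f['fy']*p[1]/p[2]+f['cy']
def mask(f,lo,hi):
    return cv2.inRange(cv2.cvtColor(f['img'],cv2.COLOR_RGB2HSV),np.array(lo),np.array(hi))
def blobs(m,amin=60):
    n,l,s,c=cv2.connectedComponentsWithStats(m)
    return [(s[i,4],c[i].round(1).tolist(),s[i,:4].tolist()) for i in range(1,n) if s[i,4]>amin]
E
python3 - <<'E'
from h import *
a=grab('top','top1');b=grab('scene','scene1')
cv2.imwrite('pics/both.png',cv2.resize(np.hstack([cv2.imread('pics/top1.png'),cv2.imread('pics/scene1.png')]),(800,300)))
print(get_obs())
for f in(a,b):
    print(-np.array(f['R']).T@f['t'],f['fx'])
    print('blue',blobs(mask(f,(95,100,40),(130,255,255))));print('red',blobs(mask(f,(0,150,80),(6,255,255))|mask(f,(172,150,80),(180,255,255)),30))
E
```

```text
{'clock': 0.1, 'joints': array([ 1.11191625,  0.47774465,  0.02235718,  1.55633244, -0.01149065,
        1.10926919, -0.08307777]), 'qvel': array([-0.00118633, -0.00203686,  0.00207849, -0.00442515, -0.00110397,
        0.00140583, -0.00026055]), 'tau': array([ 3.89481371e-03, -5.97762179e+01,  1.61330145e+00, -2.81956404e+01,
        1.27690419e-02,  5.01106493e-03,  2.76873078e-05]), 'tcp_pos': array([ 0.23175355, -0.63341924,  0.23041346]), 'orientation': array([-2.57434443e+00,  1.79922439e+00,  2.20491750e-03]), 'contact_force': array([ 0.1989419 ,  0.63277522, -0.00548388]), 'moment': array([ 0.00464379, -0.02771666, -0.06392898]), 'grip_width': 0.08548749051840043}
[0.44633349 0.00929457 1.3161925 ] 492.67286485222746
blue [(np.int32(318), [113.6, 171.4], [98, 159, 27, 25]), (np.int32(1645), [295.1, 195.1], [276, 171, 39, 49]), (np.int32(923), [39.0, 218.7], [0, 210, 79, 18])]
red [(np.int32(88), [361.0, 152.3], [356, 148, 11, 10]), (np.int32(114), [235.5, 156.5], [230, 151, 12, 12]), (np.int32(913), [535.9, 308.1], [523, 284, 37, 74]), (np.int32(102), [547.2, 330.0], [544, 323, 9, 15]), (np.int32(235), [545.5, 354.5], [523, 342, 37, 24])]
[1.59485127 0.29656105 1.0386079 ] 516.6433947647747
blue [(np.int32(14312), [213.6, 49.8], [128, 0, 174, 112]), (np.int32(89), [307.1, 6.5], [303, 0, 8, 19]), (np.int32(90), [325.5, 21.4], [324, 0, 4, 44]), (np.int32(722), [545.3, 226.2], [528, 187, 32, 70]), (np.int32(868), [270.2, 238.1], [250, 222, 43, 34]), (np.int32(147), [513.7, 260.8], [473, 256, 87, 11]), (np.int32(72), [442.8, 285.0], [431, 274, 26, 19]), (np.int32(1250), [521.4, 349.8], [482, 332, 78, 32])]
red [(np.int32(3250), [101.1, 155.4], [50, 127, 100, 57]), (np.int32(101), [317.0, 234.2], [312, 229, 11, 11]), (np.int32(72), [203.4, 237.5], [199, 233, 9, 10])]
```

View pics/top1.png

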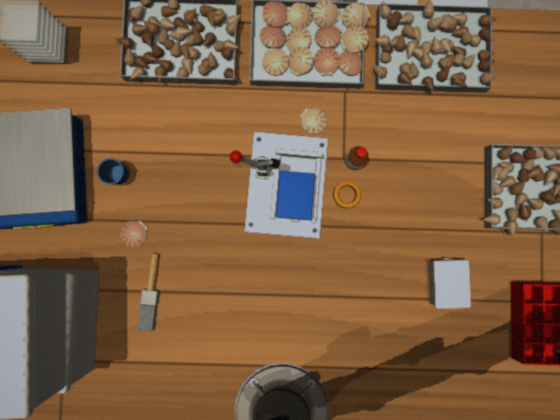

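View pics/scene1.png

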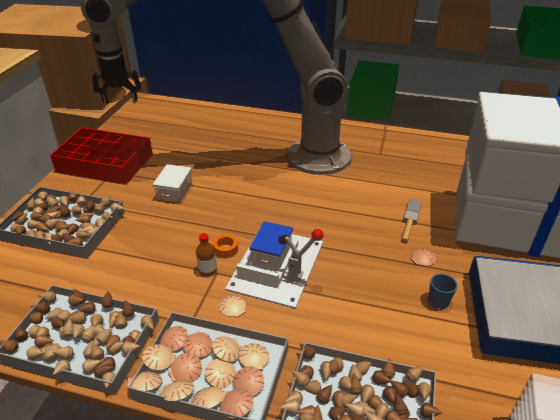

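The top view shows the fixture with plate corners near (254,132), (327,138), (320,238) and (246,232). The blue lid is at (295,195) and the red knob at (235,157), with the bottle at (358,155) and the band roll at (347,194) on the -y side. Next I'll measure the poses.

```bash
python3 - <<'E'
from h import *
a=grab('top');b=grab('scene')
m=mask(a,(0,0,110),(180,70,255));m|=mask(a,(95,100,40),(130,255,255))
roi=np.zeros_like(m);roi[125:245,238:335]=255;m&=roi
m=cv2.morphologyEx(m,cv2.MORPH_OPEN,np.ones((3,3)))
c=max(cv2.findContours(m,0,2)[0],key=cv2.contourArea)
pts=np.array([cast(a,u,v,.008)[:2] for u,v in c[:,0]],np.float32)
r=cv2.minAreaRect(pts);print('plate',r);bx=cv2.boxPoints(r);print(bx)
m=mask(a,(95,100,40),(130,255,255))&roi
c=max(cv2.findContours(m,0,2)[0],key=cv2.contourArea)
L=cv2.minAreaRect(np.array([cast(a,u,v,.074)[:2] for u,v in c[:,0]],np.float32));print('lid',L)
# axis along long side closest to +x
e=[bx[1]-bx[0],bx[2]-bx[1]];e=max(e,key=np.linalg.norm);e=e*np.sign(e[0]);yaw=np.arctan2(e[1],e[0])
x=np.array([np.cos(yaw),np.sin(yaw)]);y=np.array([-x[1],x[0]])
o=np.array(r[0])+15*1e-3*x-25e-3*y
print('yaw',yaw,'origin',o)
d=np.array(L[0])-o;print('tub in fixture',d@x,d@y)
# knob triangulate
P=[np.array([[f['fx'],0,f['cx']],[0,f['fy'],f['cy']],[0,0,1]])@np.c_[f['R'],f['t']] for f in(a,b)]
X=cv2.triangulatePoints(P[0],P[1],np.array([[235.5],[156.5]]),np.array([[317.],[234.2]]));X=(X[:3]/X[3])[:,0]
print('knob',X,(X[:2]-o)@x,(X[:2]-o)@y,'expected x20,y',90+120*np.sin(.5))
v=cv2.resize(a['img'][115:250,220:380,::-1],None,fx=5,fy=5,interpolation=cv2.INTER_CUBIC)[:600]
for X3 in [(0,0,.008),(.06,0,.053),(-.15,-.075,.008),(.12,-.075,.008),(-.15,.125,.008),(.12,.125,.008)]:
    w=o+X3[0]*x+X3[1]*y;p=proj(a,np.r_[w,X3[2]]);cv2.circle(v,(int((p[0]-220)*5),int((p[1]-115)*5)),4,(0,255,0),1)
cv2.imwrite('pics/c1.png',v)
E
```

```text
plate ((0.5902224183082581, 0.005667954683303833), (0.2010783851146698, 0.2707511782646179), 86.48112487792969)
[[ 0.44893122 -0.08637269]
 [ 0.71917194 -0.10299069]
 [ 0.7315136   0.0977086 ]
 [ 0.4612729   0.1143266 ]]
lid ((0.5567533373832703, -0.017851516604423523), (0.0897427424788475, 0.11820174753665924), 87.08285522460938)
yaw -0.061415985 origin [ 0.6036597  -0.02020557]
tub in fixture -0.0469624160759293 -0.0005293726367021035
knob [0.63279575 0.12398449 0.18177081] 0.020231106675066408 0.14570650612918098 expected x20,y 147.53106463250435
```

View pics/c1.png

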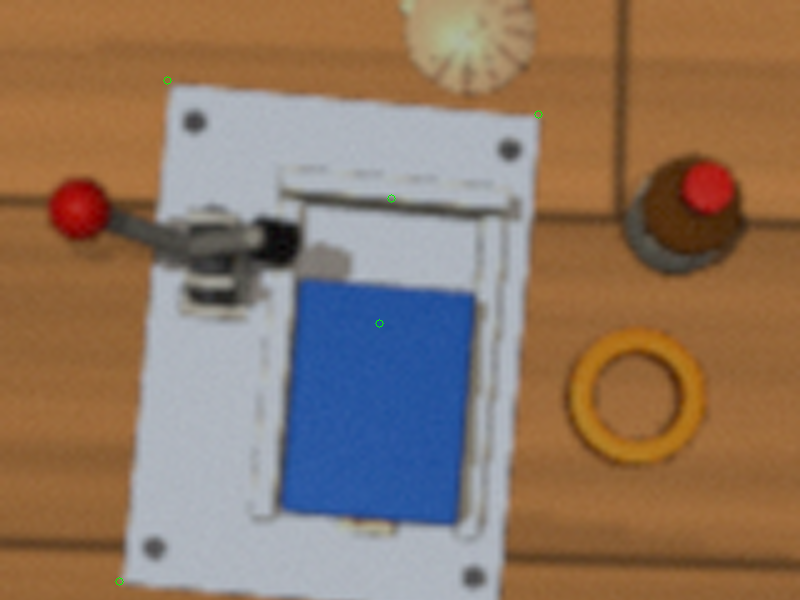

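The fixture is at (0.604, -0.020) with yaw -0.061, and the tub is at fixture x = -47 mm. The triangulated knob agrees with the given geometry. Next I'll move in front of the tub with the jaws across the guides.

Call:
send_rows:
  motion:
    - {"dp":[0.025,0.044,0],"rot":[0,0,-0.1],"grip":0.03}
    - {"dp":[0.025,0.044,0],"rot":[0,0,-0.1],"grip":0.03}
    - {"dp":[0.025,0.044,0],"rot":[0,0,-0.1],"grip":0.03}
    - {"dp":[0.025,0.044,0],"rot":[0,0,-0.1],"grip":0.03}
    - {"dp":[0.025,0.044,0],"rot":[0,0,0],"grip":0.03}
    - {"dp":[0.025,0.044,0],"rot":[0,0,0],"grip":0.03}
    - {"dp":[0.02,0.044,0],"rot":[0,0,0],"grip":0.03}
    - {"dp":[0.01,0.044,0],"rot":[0,0,0],"grip":0.03}
    - {"dp":[0.01,0.044,0],"rot":[0,0,0],"grip":0.03}
    - {"dp":[0.01,0.044,0],"rot":[0,0,0],"grip":0.03}
    - {"dp":[0.01,0.044,0],"rot":[0,0,0],"grip":0.03}
    - {"dp":[0.005,0.044,0],"rot":[0,0,0],"grip":0.03}
    - {"dp":[0,0.044,0],"rot":[0,0,0],"grip":0.03}

```text
clock: 1.82
tcp_pos: [0.4492, -0.0453, 0.2299]
orientation: [-2.143, 2.296, -0.001]
contact_force: [1.0, 0.0, -0.8]
grip_width: 0.0298
```

```bash
cat > st.py <<'E'
from h import *
from scipy.spatial.transform import Rotation as Ro
o=np.array([.6037,-.0202]);yaw=-.0614;xh=np.array([np.cos(yaw),np.sin(yaw)]);yh=np.array([-xh[1],xh[0]])
s=get_obs();p=s['tcp_pos'];d=p[:2]-o;M=Ro.from_rotvec(s['orientation']).as_matrix()
print('t',s['clock'],'tcp',p.round(4),'fix',(d@xh).round(4),(d@yh).round(4),'F',s['contact_force'].round(1),'w',round(s['grip_width'],3),'jawx',M[:,0].round(3),'z',M[:,2].round(3),'want',-yh)
print(s['joints'].round(2))
E
python3 st.py
```

```text
t 1.825 tcp [ 0.4492 -0.0453  0.2299] fix -0.1527 -0.0346 F [ 1.   0.  -0.8] w 0.03 jawx [-0.069 -0.998 -0.   ] z [ 0.001  0.    -1.   ] want [-0.06136143 -0.99811561]
[ 0.21  0.12 -0.27  2.05  0.04  0.97 -1.72]
```

Call:
send_rows:
  motion:
    - {"dp":[0.003,0.034,0],"rot":[0,0,0],"grip":0.03}
    - {"dp":[0,0,-0.04],"rot":[0,0,0],"grip":0.03}
    - {"dp":[0,0,-0.05],"rot":[0,0,0],"grip":0.03}
    - {"dp":[0,0,-0.05],"rot":[0,0,0],"grip":0.03}
    - {"dp":[0,0,-0.04],"rot":[0,0,0],"grip":0.03}
    - {"dp":[0,0,0],"rot":[0,0,0],"grip":0.03}

```text
clock: 2.58
tcp_pos: [0.4535, -0.0053, 0.0474]
orientation: [-2.148, 2.283, -0.006]
contact_force: [-0.2, -0.2, 1.1]
grip_width: 0.03
```

```bash
python3 st.py
```

```text
t 2.575 tcp [ 0.4535 -0.0053  0.0474] fix -0.1508 0.0057 F [-0.2 -0.2  1.1] w 0.03 jawx [-0.061 -0.998 -0.002] z [ 0.007  0.002 -1.   ] want [-0.06136143 -0.99811561]
[ 0.09  0.42 -0.26  2.21  0.2   0.53 -1.95]
```

Call:
send_rows:
  motion:
    - {"dp":[0.008,-0.003,0],"rot":[0,0,0],"grip":0.03}
    - {"dp":[0.008,-0.002,0],"rot":[0,0,0],"grip":0.03}
    - {"dp":[0.008,-0.002,0],"rot":[0,0,0],"grip":0.03}
    - {"dp":[0.007,-0.001,0],"rot":[0,0,0],"grip":0.03}
    - {"dp":[0.007,-0.0005,0],"rot":[0,0,0],"grip":0.03}
    - {"dp":[0.007,-0.0005,0],"rot":[0,0,0],"grip":0.03}
    - {"dp":[0.007,-0.0005,0],"rot":[0,0,0],"grip":0.03}
    - {"dp":[0.007,-0.0005,0],"rot":[0,0,0],"grip":0.03}

```text
clock: 3.58
tcp_pos: [0.515, -0.0164, 0.0518]
orientation: [-2.149, 2.286, -0.006]
contact_force: [-6.3, 0.7, 4.7]
grip_width: 0.0302
```

```bash
cat > tub.py <<'E'
from st import *
a=grab('top');m=mask(a,(95,100,40),(130,255,255));m[:,:238]=0;m[:,335:]=0;m[:125]=0;m[245:]=0
c=max(cv2.findContours(m,0,2)[0],key=cv2.contourArea)
q=np.array([cast(a,u,v,.074)[:2]-o for u,v in c[:,0]]);X=q@xh;Y=q@yh
print('lid fix x',X.min(),X.max(),'y',Y.min(),Y.max(),'centre by front',X.max()-.0595)
E
python3 tub.py
```

```text
t 3.575 tcp [ 0.515  -0.0164  0.0518] fix -0.0887 -0.0016 F [-6.3  0.7  4.7] w 0.03 jawx [-0.062 -0.998 -0.001] z [ 0.005  0.    -1.   ] want [-0.06136143 -0.99811561]
[ 0.11  0.48 -0.25  2.06  0.2   0.61 -1.9 ]
lid fix x -0.025369837215381424 0.03991477554610114 y -0.04616908280556353 0.04279488244091313 centre by front -0.019585224453898854
```

Call:
send_rows:
  motion:
    - {"dp":[0.006,-0.0004,-0.0005],"rot":[0,0,0],"grip":0.03}
    - {"dp":[0.006,-0.0004,-0.0005],"rot":[0,0,0],"grip":0.03}
    - {"dp":[0.004,-0.0002,-0.0005],"rot":[0,0,0],"grip":0.03}
    - {"dp":[0.003,-0.0002,0],"rot":[0,0,0],"grip":0.03}

```text
clock: 4.12
tcp_pos: [0.5323, -0.0176, 0.0496]
orientation: [2.151, -2.288, -0.001]
contact_force: [-5.9, 0.3, 4.7]
grip_width: 0.0299
```

```bash
python3 tub.py
```

```text
t 4.125 tcp [ 0.5323 -0.0176  0.0496] fix -0.0715 -0.0018 F [-5.9  0.3  4.7] w 0.03 jawx [-0.061 -0.998  0.001] z [-0.001 -0.    -1.   ] want [-0.06136143 -0.99811561]
[ 0.11  0.51 -0.24  2.02  0.2   0.64 -1.9 ]
lid fix x 2.4421993282378733e-05 0.0573454309666772 y -0.04648642383771383 0.04279488244091313 centre by front -0.002154569033322798
```

Force is still sliding friction only, so the tub hasn't reached the stop. I'll push on in small steps until the force rises.

Call:
send_rows:
  motion:
    - {"dp":[0.002,-0.0001,0],"rot":[0,0,0],"grip":0.03}
    - {"dp":[0.002,-0.0001,0],"rot":[0,0,0],"grip":0.03}

```text
clock: 4.42
tcp_pos: [0.5353, -0.0178, 0.0494]
orientation: [2.15, -2.286, -0.003]
contact_force: [-5.4, -0.2, 5.6]
grip_width: 0.0299
```

```bash
python3 tub.py
```

```text
t 4.425 tcp [ 0.5353 -0.0178  0.0494] fix -0.0684 -0.0018 F [-5.4 -0.2  5.6] w 0.03 jawx [-0.061 -0.998  0.001] z [-0.004 -0.001 -1.   ] want [-0.06136143 -0.99811561]
[ 0.11  0.51 -0.24  2.01  0.2   0.64 -1.9 ]
lid fix x 0.005344181634723421 0.06037381722958108 y -0.04626478673334178 0.04279488244091313 centre by front 0.0008738172295810823
```

Call:
send_rows:
  motion:
    - {"dp":[0.003,-0.0002,0],"rot":[0,0,0],"grip":0.03}
    - {"dp":[0.003,-0.0002,0],"rot":[0,0,0],"grip":0.03}

```text
clock: 4.72
tcp_pos: [0.5352, -0.0179, 0.0485]
orientation: [2.144, -2.278, -0.016]
contact_force: [-12.0, 0.8, 8.7]
grip_width: 0.0299
```

```bash
python3 tub.py
```

```text
t 4.725 tcp [ 0.5352 -0.0179  0.0485] fix -0.0686 -0.0019 F [-12.    0.8   8.7] w 0.03 jawx [-0.061 -0.998  0.003] z [-0.017 -0.002 -1.   ] want [-0.06136143 -0.99811561]
[ 0.11  0.52 -0.24  2.    0.2   0.66 -1.89]
lid fix x 0.010667100560322525 0.06059045963687719 y -0.047470003906750095 0.042175806617128664 centre by front 0.0010904596368771918
```

The tub is home: the force rises while it stops moving, and the lid front is at x = 60.6 mm. I'll back off, rise, and go to the outside of the knob.

Call:
send_rows:
  motion:
    - {"dp":[-0.015,0.001,0],"rot":[0,0,0],"grip":0.0}
    - {"dp":[-0.02,0.001,0],"rot":[0,0,0],"grip":0.0}
    - {"dp":[0,0,0.04],"rot":[0,0,0],"grip":0.0}
    - {"dp":[0,0,0.045],"rot":[0,0,0],"grip":0.0}
    - {"dp":[0,0,0.045],"rot":[0,0,0],"grip":0.0}
    - {"dp":[0,0,0.045],"rot":[0,0,0],"grip":0.0}
    - {"dp":[0,0,0.04],"rot":[0,0,0],"grip":0.0}
    - {"dp":[0.0,0.04,0],"rot":[0,0,0],"grip":0.0}
    - {"dp":[0.0,0.042,0],"rot":[0,0,0],"grip":0.0}
    - {"dp":[0.02,0.042,0],"rot":[0,0,0],"grip":0.0}
    - {"dp":[0.035,0.042,0],"rot":[0,0,0],"grip":0.0}
    - {"dp":[0.035,0.04,0],"rot":[0,0,0],"grip":0.0}
    - {"dp":[0.035,0,0],"rot":[0,0,0],"grip":0.0}
    - {"dp":[0,0,0],"rot":[0,0,0],"grip":0.0}

```text
clock: 6.52
tcp_pos: [0.6319, 0.1973, 0.2744]
orientation: [-2.139, 2.282, -0.015]
contact_force: [0.5, -1.1, -0.5]
grip_width: -0.0001
```

```bash
python3 tub.py; python3 -c "
from h import *
print(blobs(mask(grab('top'),(0,150,80),(6,255,255)),30))"
```

```text
t 6.525 tcp [0.6319 0.1973 0.2744] fix 0.0148 0.2188 F [ 0.5 -1.1 -0.5] w -0.0 jawx [-0.065 -0.998 -0.003] z [ 0.016  0.002 -1.   ] want [-0.06136143 -0.99811561]
[-0.13  0.44 -0.38  1.53  0.18  1.19 -2.18]
lid fix x -0.057571517106196575 0.06037381722958108 y -0.047470003906750095 0.042175806617128664 centre by front 0.0008738172295810823
[(np.int32(88), [360.8, 152.3], [356, 147, 11, 11]), (np.int32(85), [235.2, 156.2], [230, 151, 11, 11]), (np.int32(1657), [538.8, 321.4], [522, 283, 38, 83])]
```

Call:
send_rows:
  motion:
    - {"dp":[0.005,-0.002,-0.035],"rot":[0,0,0],"grip":0.0}
    - {"dp":[0,0,-0.035],"rot":[0,0,0],"grip":0.0}
    - {"dp":[0,0,-0.03],"rot":[0,0,0],"grip":0.0}
    - {"dp":[0,0,0],"rot":[0,0,0],"grip":0.0}

```text
clock: 7.12
tcp_pos: [0.6317, 0.1953, 0.1753]
orientation: [-2.14, 2.278, -0.017]
contact_force: [-0.4, 0.0, 1.0]
grip_width: 0.0001
```

```bash
python3 st.py; python3 -c "
from h import *
f=grab('scene');cv2.imwrite('pics/s2.png',cv2.resize(f['img'][120:320,180:440,::-1],None,fx=3,fy=3))"
```

```text
t 7.125 tcp [0.6317 0.1953 0.1753] fix 0.0147 0.2168 F [-0.4  0.   1. ] w 0.0 jawx [-0.062 -0.998 -0.005] z [ 0.019  0.003 -1.   ] want [-0.06136143 -0.99811561]
[-0.13  0.52 -0.37  1.64  0.22  1.   -2.21]
```

View pics/s2.png

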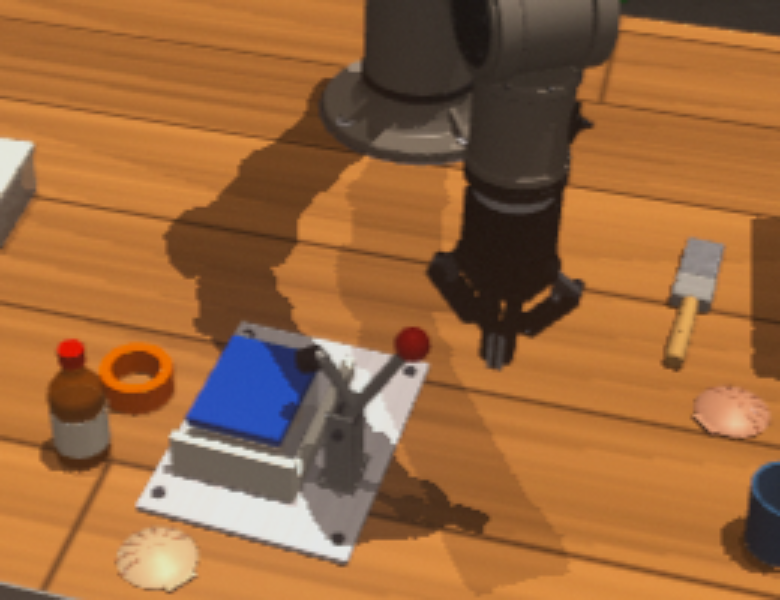

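The fingers are outboard of the open knob at crop (412,345), at knob height, and the tub sits home. Now I'll push inward.

Call:
send_rows:
  motion:
    - {"dp":[0.005,-0.015,-0.004],"rot":[0,0,0],"grip":0.0}
    - {"dp":[0,-0.012,-0.001],"rot":[0,0,0],"grip":0.0}
    - {"dp":[-0.001,-0.01,0],"rot":[0,0,0],"grip":0.0}
    - {"dp":[-0.001,-0.01,0],"rot":[0,0,0],"grip":0.0}
    - {"dp":[-0.001,-0.01,0],"rot":[0,0,0],"grip":0.0}

```text
clock: 7.8
tcp_pos: [0.6383, 0.1427, 0.1809]
orientation: [-2.128, 2.26, -0.019]
contact_force: [-4.0, 11.8, 15.6]
grip_width: 0.0
```

```bash
python3 tub.py; python3 -c "
from h import *
print(blobs(mask(grab('top'),(0,150,80),(6,255,255)),15))"
```

```text
t 7.8 tcp [0.6383 0.1427 0.1809] fix 0.0246 0.1647 F [-4.  11.8 15.6] w 0.0 jawx [-0.06  -0.998 -0.019] z [ 0.035  0.017 -0.999] want [-0.06136143 -0.99811561]
[-0.04  0.5  -0.37  1.67  0.21  0.97 -2.11]
lid fix x -0.05735612796319145 0.06037381722958108 y -0.047470003906750095 0.04283654958851901 centre by front 0.0008738172295810823
[(np.int32(88), [360.9, 152.3], [356, 148, 11, 10]), (np.int32(1678), [538.9, 321.1], [522, 283, 38, 83])]
```

The upward force means the fingertip is riding on the knob's upper half. I'll back off and go lower.

Call:
send_rows:
  motion:
    - {"dp":[0,0.02,0.0],"rot":[0,0,0],"grip":0.0}
    - {"dp":[-0.002,0.025,0],"rot":[0,0,0],"grip":0.0}
    - {"dp":[0,0,-0.025],"rot":[-0.01,0.025,0],"grip":0.0}
    - {"dp":[0,0,0],"rot":[0,0,0],"grip":0.0}

```text
clock: 8.4
tcp_pos: [0.6362, 0.1903, 0.1576]
orientation: [-2.145, 2.277, -0.005]
contact_force: [0.0, -0.6, -0.7]
grip_width: -0.0002
```

```bash
python3 st.py; python3 -c "
from h import *
f=grab('top');print(blobs(mask(f,(0,150,80),(6,255,255)),15))
g=grab('scene')
cv2.imwrite('pics/s3.png',np.hstack([cv2.resize(g['img'][140:300,230:390,::-1],(400,400)),cv2.resize(f['img'][100:240,190:330,::-1],(400,400))]))"
```

```text
t 8.4 tcp [0.6362 0.1903 0.1576] fix 0.0195 0.2121 F [ 0.  -0.6 -0.7] w -0.0 jawx [-0.06  -0.998 -0.008] z [ 0.012  0.007 -1.   ] want [-0.06136143 -0.99811561]
[-0.12  0.55 -0.37  1.64  0.23  0.98 -2.2 ]
[(np.int32(89), [361.0, 152.3], [356, 147, 11, 11]), (np.int32(71), [235.7, 155.7], [232, 151, 9, 11]), (np.int32(1674), [538.9, 321.2], [522, 283, 38, 83])]
```

View pics/s3.png

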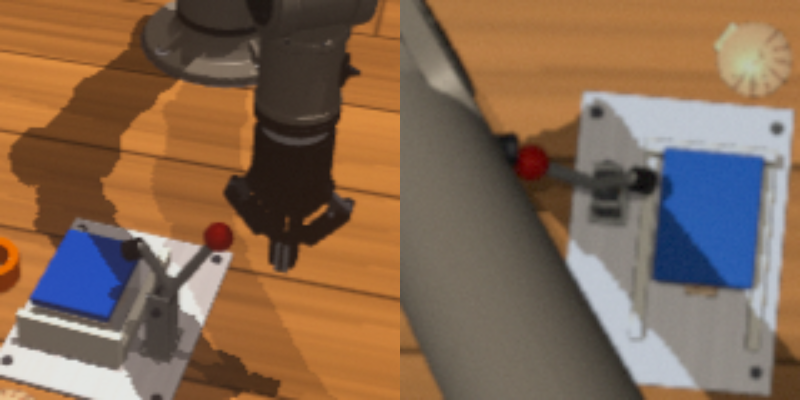

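The knob is still open. With the jaws along y, the outward-sloping finger links meet the knob's top. I'll turn the jaws a quarter turn so the flat side of the fingers faces the knob.

Call:
send_rows:
  motion:
    - {"dp":[0,0,0.002],"rot":[0,0,0.175],"grip":0.0}
    - {"dp":[0,0,0.002],"rot":[0,0,0.175],"grip":0.0}
    - {"dp":[0,0,0.002],"rot":[0,0,0.175],"grip":0.0}
    - {"dp":[0,0,0.002],"rot":[0,0,0.175],"grip":0.0}
    - {"dp":[0,0,0],"rot":[0,0,0.175],"grip":0.0}
    - {"dp":[0,0,0],"rot":[0,0,0.175],"grip":0.0}
    - {"dp":[0,0,0],"rot":[0,0,0.175],"grip":0.0}
    - {"dp":[0,0,0],"rot":[0,0,0.175],"grip":0.0}
    - {"dp":[0,0,0],"rot":[0,0,0.175],"grip":0.0}
    - {"dp":[0,0,0],"rot":[0,0,0],"grip":0.0}

```text
clock: 9.75
tcp_pos: [0.6432, 0.1873, 0.1808]
orientation: [-3.115, 0.021, -0.005]
contact_force: [0.8, -1.0, -0.5]
grip_width: -0.0
```

```bash
python3 st.py
```

```text
t 9.75 tcp [0.6432 0.1873 0.1808] fix 0.0267 0.2095 F [ 0.8 -1.  -0.5] w -0.0 jawx [ 1.    -0.014  0.003] z [ 0.003  0.027 -1.   ] want [-0.06136143 -0.99811561]
[ 0.14  0.62 -0.74  1.59  0.43  1.1  -0.72]
```

Call:
send_rows:
  motion:
    - {"dp":[-0.006,0,-0.016],"rot":[0.025,0,-0.05],"grip":0.0}
    - {"dp":[-0.001,-0.015,0],"rot":[0,0,0],"grip":0.0}
    - {"dp":[-0.001,-0.012,0],"rot":[0,0,0],"grip":0.0}
    - {"dp":[-0.001,-0.01,0],"rot":[0,0,0],"grip":0.0}
    - {"dp":[-0.001,-0.01,0],"rot":[0,0,0],"grip":0.0}

```text
clock: 10.38
tcp_pos: [0.6356, 0.1412, 0.1704]
orientation: [-3.082, 0.112, -0.019]
contact_force: [-0.3, 5.7, 4.0]
grip_width: -0.0
```

```bash
python3 tub.py; python3 -c "
from h import *
print(blobs(mask(grab('top'),(0,150,80),(6,255,255)),15),blobs(mask(grab('scene'),(0,150,80),(6,255,255)),15))"
```

```text
t 10.375 tcp [0.6356 0.1412 0.1704] fix 0.0219 0.163 F [-0.3  5.7  4. ] w -0.0 jawx [ 0.997 -0.073  0.01 ] z [ 0.014  0.057 -0.998] want [-0.06136143 -0.99811561]
[ 0.24  0.59 -0.75  1.66  0.41  1.02 -0.7 ]
lid fix x -0.05641910630587327 0.06037381722958108 y -0.04648642383771383 0.0430704916439182 centre by front 0.0008738172295810823
[(np.int32(90), [361.0, 152.3], [356, 148, 11, 10]), (np.int32(1664), [538.8, 321.2], [523, 283, 37, 83])] [(np.int32(3914), [102.6, 155.0], [50, 127, 102, 57]), (np.int32(62), [311.8, 233.0], [308, 228, 10, 10]), (np.int32(73), [203.3, 237.5], [199, 233, 9, 10])]
```

The knob is moving, so I'll continue.

Call:
send_rows:
  motion:
    - {"dp":[-0.001,-0.011,-0.002],"rot":[-0.02,0,0],"grip":0.0}
    - {"dp":[-0.001,-0.011,0],"rot":[-0.02,0,0],"grip":0.0}
    - {"dp":[-0.001,-0.011,0],"rot":[-0.02,0,0],"grip":0.0}
    - {"dp":[-0.001,-0.011,0],"rot":[0,0,0],"grip":0.0}

```text
clock: 11.02
tcp_pos: [0.6313, 0.095, 0.1679]
orientation: [3.132, -0.111, 0.022]
contact_force: [-0.2, -0.0, -0.4]
grip_width: 0.0002
```

```bash
python3 tub.py; python3 -c "
from h import *
print(blobs(mask(grab('scene'),(0,150,80),(6,255,255)),15))"
```

```text
t 11.025 tcp [0.6313 0.095  0.1679] fix 0.0205 0.1166 F [-0.2 -0.  -0.4] w 0.0 jawx [ 0.997 -0.071  0.014] z [ 0.014 -0.008 -1.   ] want [-0.06136143 -0.99811561]
[ 0.26  0.58 -0.72  1.68  0.44  1.04 -0.68]
lid fix x -0.04077686681478129 0.06037381722958108 y -0.047470003906750095 0.039875375681431006 centre by front 0.0008738172295810823
[(np.int32(3864), [103.0, 155.0], [50, 127, 102, 57]), (np.int32(49), [292.2, 226.0], [289, 220, 9, 11]), (np.int32(72), [203.4, 237.5], [199, 233, 9, 10])]
```

Call:
send_rows:
  motion:
    - {"dp":[0.001,0.03,0],"rot":[0,0,0],"grip":0.0}
    - {"dp":[0.002,0.04,0],"rot":[0,0,0],"grip":0.0}
    - {"dp":[0,0.04,0.02],"rot":[0,0,0],"grip":0.0}
    - {"dp":[0,0.02,0.04],"rot":[0,0,0],"grip":0.0}
    - {"dp":[0,0,0],"rot":[0,0,0],"grip":0.0}

```text
clock: 11.75
tcp_pos: [0.6336, 0.2203, 0.2262]
orientation: [3.126, -0.127, 0.013]
contact_force: [-0.3, -0.3, -0.9]
grip_width: -0.0002
```

```bash
python3 tub.py; python3 -c "
from st import *
f=grab('top');g=grab('scene')
for q in(f,g): print(blobs(mask(q,(0,150,80),(6,255,255)),15))
for th in(.5,.9,1): w=o+.02*xh+(.09+.12*np.sin(.5-th))*yh;print(th,[np.round(proj(q,np.r_[w,.075+.12*np.cos(.5-th)]),1) for q in(f,g)])
cv2.imwrite('pics/s4.png',np.hstack([cv2.resize(g['img'][140:300,230:390,::-1],(400,400)),cv2.resize(f['img'][100:240,190:330,::-1],(400,400))]))"
```

```text
t 11.75 tcp [0.6336 0.2203 0.2262] fix 0.0151 0.2418 F [-0.3 -0.3 -0.9] w -0.0 jawx [ 0.997 -0.081  0.009] z [ 0.008 -0.014 -1.   ] want [-0.06136143 -0.99811561]
[ 0.06  0.58 -0.73  1.53  0.42  1.19 -0.83]
lid fix x -0.05735612796319145 0.06057274419035883 y -0.046294654702035185 0.042175806617128664 centre by front 0.0010727441903588333
t 11.8 tcp [0.6328 0.2182 0.2239] fix 0.0144 0.2398 F [-0.   0.2 -0. ] w -0.0 jawx [ 0.997 -0.082  0.006] z [ 0.005 -0.016 -1.   ] want [-0.06136143 -0.99811561]
[ 0.06  0.58 -0.73  1.54  0.42  1.19 -0.83]
[(np.int32(87), [361.0, 152.4], [356, 148, 11, 10]), (np.int32(96), [283.3, 161.3], [278, 156, 11, 11]), (np.int32(1655), [538.8, 321.1], [522, 283, 38, 83])]
[(np.int32(3984), [102.1, 154.9], [50, 127, 102, 57]), (np.int32(96), [274.9, 224.2], [270, 219, 11, 11]), (np.int32(73), [203.3, 237.5], [199, 233, 9, 10])]
0.5 [array([259.7, 157.7]), array([296.4, 225.4])]
0.9 [array([280. , 160.2]), array([278.9, 224.4])]
1 [array([284.6, 161. ]), array([275., 225.])]
```

View pics/s4.png

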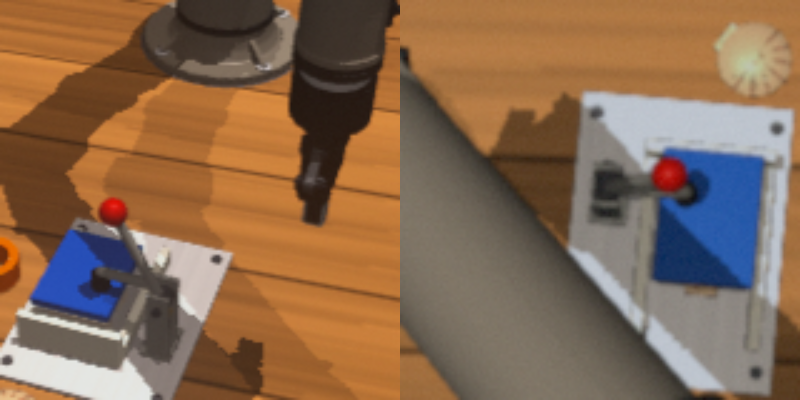

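The picture shows the lever snapped over, with the knob at top pixel (283,161). That puts the joint at about 0.97, with the foot on the lid and the tub home. The arm is clear, so I'll hand in.

```bash
python3 -c "
from h import *
print(hand_in())"
```

```text
the job is handed in; nothing more can be done
None
```

The tub is home against the back stop, the clamp is snapped over with its foot on the lid, and I handed the job in at about 12 s. `hand_in()` gives no verdict, so this rests on my own last checks.

- **Tub:** I pushed it about 47 mm along the guides until the force rose from about 6 to 12 N while it stopped moving. The last picture puts the lid's front edge at fixture x of about 60.6 mm, so the centre is about 1 mm past home, within measuring error. It looks flat.
- **Clamp:** My first push, with the jaws across the guides, rode on top of the knob (about 12 N sideways and 16 N upward on the tool) and did not flip it. I backed off, turned the jaws a quarter turn and pushed again, and the lever snapped over. The knob's position in both views corresponds to a joint value of about 0.97–1.0.
- **Clear of everything:** The gripper is about 0.2 m from the knob and reads near-zero force.
- **Bystanders:** I only measured the bottle at the end, and its cap had not moved. The tool never went down near the band roll, spare tub, cup, brush or shells.

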